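Find and mark the tight spot of a car-seat runner

TASK

This car-seat runner binds somewhere along its rail. Run the carriage slowly through its full travel, first against the rubber buffer at the end with the upright ear (the robot's left), then against the buffer at the other end, feeling for the one tight spot and bearing only gently on the buffers. Then bring the carriage back to the tight spot, leave it standing there on the middle of it, let go, and leave the other things on the bench alone.

Things in the scene. Friction and masses are not known exactly. Their poses are not given: they have to be found in the camera images.
- rail: Car-seat runner, fixed: a straight steel channel 400 mm long, 58 mm wide, on two wooden packers 90 mm wide; top 49 mm above the bench. Origin at bench height under its middle. y runs along the rail to the end with the upright ear (plate 50 mm wide, top 79 mm above the bench, 197 mm from the middle, flange reaching to 230 mm); z up. Yaw within 0.4 rad of straight across in front of the robot.
- lug_top (a point): Centre of the lug's top face, 107 mm above the bench. The lug, an upright aluminium block on the middle of the carriage, is 16 mm thick along the rail, 30 mm across it, 45 mm tall; grip or push it across the 16 mm. The carriage, a dark steel plate 90 mm along the rail by 64 mm, top 62 mm above the bench, weighs about 0.5 kg and only slides along the rail. Axes as the rail's.
- carriage (a joint): Carriage position along the rail (m), growing to the ear end, 0 mid-rail. Meets the left buffer at +0.090, the right at -0.090. Slides with 2.5 N drag, but at one unknown, unseen tight spot, centred within 60 mm of mid-rail, the drag swells smoothly over 18 mm either side to 11 to 14 N in all (highest 5 to 8 mm before its middle, from either side). It stays where it is let go.
- buffer_left (a joint): How far the round rubber buffer (18 mm across) inside the channel at the ear end is squashed, in m: 0 free, 1 mm for each 4 N.
- buffer_right (a joint): The same for the buffer at the other end.
- wiper (a joint): Lift of the sprung wiper hidden under the middle of the carriage, in m: 0 where the rail is free; it rises smoothly to about 2 mm in the middle of the tight spot. Its reading is as noisy as it is large.
- wrench: A steel wrench 170 mm long, lying on the bench beyond the rail; bystander. Origin at its underside.
- tin: A steel tin 60 mm across and 75 mm tall, standing beyond the rail; bystander. Origin at the centre of its underside.
- socket: A dark steel socket 26 mm across and 50 mm tall, standing on the robot's side of the rail; bystander. Origin at the centre of its underside.

How it is judged:
By the outcome, as a careful person would: the job done as asked, in the order asked, and still so for the second after the job is handed in, with the robot touching nothing.
It also fails if it takes over 48 s, if anything falls off the work surface, if the arm or the gripper's body presses on something with over 40 N, if the wrist force passes 120 N, or if a joint passes its speed limit or range.

ROBOT

A 7-joint arm with a two-finger parallel gripper is mounted at the origin on the work surface. World frame = base frame: x ahead of the robot, y to its left, z up, the work surface at z = 0. Lengths are in m, angles in rad, forces in N, time in s.
With the tool pointing down it reaches from about 0.425 to 0.925 m from the base axis. Payload 6.8 kg.
Tool frame: the origin (TCP) lies on the front face of the gripper's body, between the roots of the fingers; the fingertips stand 73 mm ahead of it and the grasp point (between the pads) lies 54 mm ahead of it (env.nose_length is the distance from the TCP to the fingertips, in m); z points along the fingers, y is the line along which they close (so a half turn about z gives the same grasp; the last joint's range is limited). The gripper opens to 85 mm and grips with 20 to 120 N. Pads are 22 mm wide; open, the fingers measure 114 mm over their backs; the gripper's body (76 mm by 85 mm) begins 54 mm behind the grasp point. The pads swing forward as they close: fully open they stand 13 mm farther back than shut.
Start: joints at [-1.248, 0.477, 0.022, 1.555, -0.011, 1.109, -0.083], TCP at [0.282, 0.613, 0.304] pointing down, gripper open.
Joint ranges: [-2.96, 2.96], [-0.34, 2.1], [-1.41, 1.46], [0.24, 2.44], [-1.37, 4.51], [0.17, 1.92], [-2.96, 2.96]. Speed limits (rad/s): [2.39, 2.39, 3.14, 3.14, 3.14, 3.14, 3.14].

INTERFACE

Orientations are given as a unit quaternion [w, x, y, z].
In Python, from cell import env, kin, camera, calibration, job gives the robot as it stands. The module is installed in compiled form; this text tells all that it offers. Calls block until the motion is done:
- env.reach(position, orientation): joint-space move of the TCP to a pose.
- env.movel(position, velocity=0.15, rot=None, stop_force=None): straight line of the TCP; rot=None keeps the orientation; velocity is the mean speed in m/s. With stop_force (N) it stops when the force on the tool has changed by that much, and returns True; else False.
- env.goto_joints(angles): joint-space move.
- env.grip(opening, f_grip=None): finger opening in m; f_grip is the grip in N (None keeps the last); returns when the fingers have stopped.
- env.dwell(seconds).
- kin.inverse_kinematics(position, orientation): joint angles nearest the present ones, or None.
- env.get_state(): the state.
- camera(name): name is "scene" or "top" or "wrist"; returns (picture, depth): 420x560x3 uint8, blue, green, red; 420x560 float32, m along the optical axis (not along the pixel's ray), 0 where there is no reading.
- calibration(name): a dict with "fx", "fy", "cx", "cy" (pixels), "k1" (the pictures are not rectified: a ray, as slopes to the right and down, at radius r is drawn at 1 + k1 r^2 times it, then the intrinsics apply), "rvec" (rotation vector, rad) and "tvec" (3), from world to camera coordinates, as OpenCV has them. Camera axes: x right, y down, z forward; pixel columns grow to the right and rows downward; lengths in m; the calibration is good to about 2 mm. A picture is of the moment at which its call begins: read the wrist's pose just before it. calibration takes no time and is no camera call; for the wrist camera it gives the pose at the moment of the call.
A pose or a line that the arm cannot do raises env.PlanningError and nothing moves.
- job.job_done(): hands the job in; it is judged then, once.
The state is a dict: "time": time; "qpos": joint angles; "joint_velocities": joint speeds; "joint_torque": joint torques, N m; "tcp_pos": TCP position; "orientation": TCP orientation; "force": force on the tool from outside, world axes, zero at the start; "torque": the same for the moment, N m; "opening": finger opening in m; "gripper_force": force on a finger pad.
Only numpy, scipy, OpenCV 4.12 (cv2) and the standard library are available. Lean on these libraries where they do the work, as an engineer would, in place of code of your own. Each camera call takes 0.05 s, during which the arm holds its last target. There are 200 camera calls.

## Working session

There is one attempt and no reset: what is moved stays moved. The work goes in short steps, each a Python script; the robot and the scene stay as the last script left them, time stands still between calls to the robot, and variables do not carry over. Pictures are saved under pics/ and viewed, at most 10 in all, crops included, and the job is handed in when it is done.

```bash
mkdir -p pics; cat > h.py <<'E'
import numpy as np, cv2
from cell import env, kin, camera, calibration, job
def pts(name, uv, z):
    """cast pixels onto plane height z"""
    c=calibration(name); R=cv2.Rodrigues(np.array(c["rvec"],float))[0]; t=np.array(c["tvec"],float).ravel()
    K=np.array([[c["fx"],0,c["cx"]],[0,c["fy"],c["cy"]],[0,0,1]])
    n=cv2.undistortPoints(np.array(uv,float).reshape(-1,1,2),K,np.array([c["k1"],0,0,0.])).reshape(-1,2)
    d=np.c_[n,np.ones(len(n))]@R; o=-R.T@t
    return o+d*((z-o[2])/d[:,2])[:,None]
def cloud(name, depth):
    c=calibration(name); R=cv2.Rodrigues(np.array(c["rvec"],float))[0]; t=np.array(c["tvec"],float).ravel()
    K=np.array([[c["fx"],0,c["cx"]],[0,c["fy"],c["cy"]],[0,0,1]])
    h,w=depth.shape; uv=np.stack(np.meshgrid(np.arange(w),np.arange(h)),-1).reshape(-1,1,2).astype(float)
    n=cv2.undistortPoints(uv,K,np.array([c["k1"],0,0,0.])).reshape(-1,2)
    p=np.c_[n,np.ones(len(n))]*depth.reshape(-1,1)
    return ((p-t)@R).reshape(h,w,3)
E
python3 - <<'E'
from h import *
s=env.get_state(); print(s["time"],s["tcp_pos"],s["orientation"],s["force"],s["opening"])
for n in("top","scene"):
    im,d=camera(n); cv2.imwrite(f"pics/{n}0.png",im); np.savez(f"{n}0.npz",im=im,d=d)
    c=calibration(n); print(n,{k:np.round(v,3).ravel() for k,v in c.items()})
    P=cloud(n,d); m=(d>0)&(abs(P[...,2]-.107)<.006)&(P[...,0]>.3)&(P[...,0]<1)
    print(n,m.sum(),P[m].mean(0) if m.any() else 0, P[m].std(0) if m.any() else 0)
E
```

```text
0.0 [0.28168158 0.61291165 0.30289763] [-1.21975300e-04  2.13694682e-01  9.76900055e-01 -9.22369911e-04] [-0.50877047 -0.40460968 -0.20036032] 0.08522775404103214
top {'fx': array([407.493]), 'fy': array([407.493]), 'cx': array([286.003]), 'cy': array([206.228]), 'k1': array([-0.083]), 'rvec': array([ 2.094, -2.155,  0.119]), 'tvec': array([0.035, 0.567, 0.706])}
top 173 [0.51208244 0.0905665  0.10602667] [0.00862311 0.0048225  0.00131198]
scene {'fx': array([411.943]), 'fy': array([411.943]), 'cx': array([281.95]), 'cy': array([210.54]), 'k1': array([-0.001]), 'rvec': array([ 1.947,  1.336, -0.629]), 'tvec': array([-0.19 , -0.272,  1.217])}
scene 478 [0.45993907 0.54638324 0.10666228] [0.06592586 0.23090962 0.00329757]
```

View pics/top0.png

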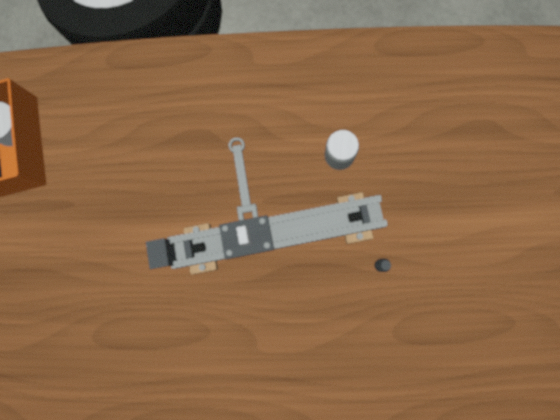

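View pics/scene0.png

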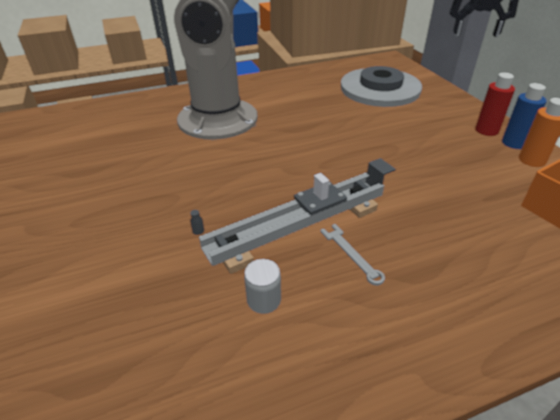

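The top view shows the lug at (242,235), the carriage around it, the rail from about (172,250) to (386,212) with the ear on the image left (robot's left), the wrench at (243,180), the tin at (342,147) and the socket at (383,265). The scene view agrees.

```bash
python3 - <<'E'
from h import *
f=np.load("top0.npz"); im,d=f["im"],f["d"]; P=cloud("top",d); z=P[...,2]
reg=np.zeros(z.shape,bool); reg[185:285,140:395]=1
def rect(lo,hi,nm):
    m=(d>0)&(z>lo)&(z<hi)&reg
    n,l,s,_=cv2.connectedComponentsWithStats(m.astype(np.uint8))
    q=P[m][:,:2].astype(np.float32)
    (c,wh,a)=cv2.minAreaRect(q*1000); mu,ev=cv2.PCACompute(q,None)
    print(nm,m.sum(),P[m].mean(0).round(4),"rect",np.round(c,1),np.round(wh,1),round(a,1),"pca yaw",np.arctan2(-ev[0][0]*np.sign(ev[0][1]),abs(ev[0][1])).round(4))
rect(.042,.054,"rail"); rect(.057,.068,"carr"); rect(.098,.115,"lug"); rect(.071,.085,"ear")
# colour: lug (brightest) & carriage (dark) contours in pixels cast to planes
g=cv2.cvtColor(im,cv2.COLOR_BGR2GRAY)
sub=np.zeros_like(g); sub[215:258,222:272]=1
print("lug colour",pts("top",np.argwhere((g>195)&(sub>0))[:,::-1],.107).mean(0), ((g>195)&(sub>0)).sum())
# channel corners at the right end, by eye, and long edges
print(pts("top",[[381,197],[386,226],[270,217],[274,250]],.049))
print(list(env.get_state().keys()))
E
```

```text
rail 2779 [0.5208 0.0192 0.048 ] rect [484.6  32.3] [133.8 398.8] 9.4 pca yaw 0.1376
carr 1623 [0.5108 0.0941 0.0616] rect [504.1 139.2] [ 64.3 188.6] 9.5 pca yaw 0.1564
lug 179 [0.5119 0.0903 0.1058] rect [512.3  90.8] [30.  16.1] 10.1 pca yaw -1.3941
ear 599 [0.4871 0.2404 0.0784] rect [499.4 174.5] [ 50.1 185.6] 9.9 pca yaw 0.1281
lug colour [0.51254842 0.09162418 0.107     ] 108
[[ 0.57863701 -0.15503032  0.049     ]
 [ 0.52535516 -0.16087238  0.049     ]
 [ 0.54823586  0.04825975  0.049     ]
 [ 0.48816346  0.04225006  0.049     ]]
['time', 'qpos', 'joint_velocities', 'joint_torque', 'tcp_pos', 'orientation', 'force', 'torque', 'gripper_force', 'opening']
```

```bash
cat >> h.py <<'E'
import json
YAW=.165; U=np.array([-np.sin(YAW),np.cos(YAW),0]); N=np.array([np.cos(YAW),np.sin(YAW),0])
MID=np.array([.5189,.0390,0]); a=np.pi/2+YAW/2; Q=[0,np.cos(a),np.sin(a),0]; ZG=.145
LUG=np.array([.5123,.0910,0]); LAT=(LUG-MID)@N
def at(s,z=ZG): return MID+U*s+N*LAT+np.array([0,0,z])
def rd():
    st=env.get_state(); p=np.array(st["tcp_pos"])-MID; f=np.array(st["force"])
    return [st["time"],p@U,p@N-LAT,f@U,f@N,f[2],st["opening"]]
E
python3 - <<'E'
from h import *
s0=(LUG-MID)@U; print("s0",s0,"lat",LAT)
env.reach(at(s0,.25),Q); env.movel(at(s0),.15); print(np.round(rd(),4))
env.grip(0.0,40); print(np.round(rd(),4))
log=[]
s=rd()[1]
while s<.076:
    s=min(s+.005,.076); env.movel(at(s),.03); log.append(rd())
print(np.round(log,4)); json.dump(log,open("up0.json","w"))
E
```

```text
s0 0.05237781986254726 lat 0.0020307600662190666
[ 3.0083e+00  5.2500e-02  6.0000e-04  6.1710e-01 -2.1860e-01  3.7900e-02
  8.5200e-02]
[ 3.6417e+00  5.2500e-02  1.0000e-04 -4.3520e-01 -1.7078e+00  4.5578e+00
  1.5400e-02]
[[ 3.9583e+00  5.7700e-02  1.0000e-04 -1.1093e+00 -9.5270e-01  6.1151e+00
   1.5500e-02]
 [ 4.2750e+00  6.2700e-02  1.0000e-04 -4.1610e-01 -1.2412e+00  6.5608e+00
   1.5500e-02]
 [ 4.5917e+00  6.7700e-02  1.0000e-04 -7.6340e-01 -2.0440e+00  6.6135e+00
   1.5500e-02]
 [ 4.9083e+00  7.2700e-02  1.0000e-04 -1.8900e+00 -9.9050e-01  6.5916e+00
   1.5200e-02]
 [ 5.1750e+00  7.6100e-02  1.0000e-04 -1.6864e+00 -1.9802e+00  6.8111e+00
   1.5600e-02]]
```

```bash
python3 - <<'E'
from h import *
hit=env.movel(at(.105),.015,stop_force=6); r=[rd() for _ in range(3)]
print(hit,np.round(r,4))
E
```

```text
True [[ 6.3167  0.091   0.     -2.7005  0.1418  3.7662  0.0154]
 [ 6.3167  0.091   0.     -2.7005  0.1418  3.7662  0.0154]
 [ 6.3167  0.091   0.     -2.7005  0.1418  3.7662  0.0154]]
```

```bash
python3 - <<'E'
from h import *
s=rd()[1]; s0=s; prev=None
while s<s0+.009:
    s+=.0008; env.movel(at(s),.01); env.dwell(.1)
    f=[]
    for _ in range(4): f.append(rd()); env.dwell(.01)
    m=np.mean(f,0); print(np.round(m,4))
    if m[3]<-8: break
E
```

```text
[ 6.6792e+00  9.1000e-02  1.0000e-04 -4.2038e+00 -1.4884e+00  6.9976e+00
  1.5500e-02]
[ 7.0625e+00  9.1200e-02  1.0000e-04 -5.5254e+00 -1.7276e+00  7.1280e+00
  1.5700e-02]
[ 7.4458e+00  9.1500e-02  1.0000e-04 -6.4656e+00 -1.5237e+00  7.2500e+00
  1.5400e-02]
[ 7.8292e+00  9.1900e-02  1.0000e-04 -8.7560e+00 -1.2281e+00  7.8283e+00
  1.5500e-02]
```

The left buffer is clearly felt: the force rises linearly from s≈0.0905, and I stopped at about 6 N on it. Next is the sweep to the right.

```bash
python3 - <<'E'
from h import *
env.movel(at(.068),.03); print(np.round(rd(),4))
hit=env.movel(at(-.076),.02,stop_force=6); print(hit,np.round(rd(),4))
log=[]
if hit:
    s=rd()[1]; e=s-.033
    while s>e and s>-.078:
        s-=.0025; env.movel(at(s),.02); log.append(rd()+[s])
    print(np.round(np.array(log)[:,[0,1,2,3,4,5,7]],4)); json.dump(log,open("right.json","w"))
E
```

```text
[ 8.8750e+00  6.8900e-02  1.0000e-04  1.2712e+00 -2.1655e+00  6.3720e+00
  1.5600e-02]
True [ 1.20833e+01  1.62000e-02  3.00000e-04  3.26300e-01 -2.72000e-02
  4.81250e+00  1.54000e-02]
[[ 1.23583e+01  1.51000e-02  3.00000e-04  3.44660e+00 -1.69940e+00
   6.54780e+00  1.37000e-02]
 [ 1.26333e+01  1.29000e-02  3.00000e-04  3.64130e+00 -1.17870e+00
   7.20900e+00  1.12000e-02]
 [ 1.29083e+01  1.05000e-02  3.00000e-04  3.17930e+00 -1.22370e+00
   7.14330e+00  8.70000e-03]
 [ 1.31833e+01  8.00000e-03  3.00000e-04  4.59110e+00 -1.56750e+00
   6.89820e+00  6.20000e-03]
 [ 1.34583e+01  5.40000e-03  4.00000e-04  4.40570e+00 -1.96600e+00
   6.02830e+00  3.70000e-03]
 [ 1.37333e+01  2.80000e-03  3.00000e-04  2.71890e+00 -1.10160e+00
   7.37870e+00  1.20000e-03]
 [ 1.40083e+01  2.00000e-04  4.00000e-04  2.62150e+00 -1.01300e+00
   7.15810e+00 -1.30000e-03]
 [ 1.42833e+01 -2.40000e-03  4.00000e-04  3.00990e+00 -1.02360e+00
   6.78970e+00 -3.80000e-03]
 [ 1.45583e+01 -5.00000e-03  4.00000e-04  2.21200e+00 -1.81960e+00
   6.61800e+00 -6.30000e-03]
 [ 1.48333e+01 -7.60000e-03  4.00000e-04  2.45070e+00  1.25700e-01
   6.93790e+00 -8.80000e-03]
 [ 1.51083e+01 -1.03000e-02  4.00000e-04  2.01390e+00 -1.15340e+00
   6.31060e+00 -1.13000e-02]
 [ 1.53833e+01 -1.29000e-02  4.00000e-04  2.04540e+00 -4.91600e-01
   6.61760e+00 -1.38000e-02]
 [ 1.56583e+01 -1.56000e-02  4.00000e-04  1.20250e+00 -1.23880e+00
   6.38680e+00 -1.63000e-02]
 [ 1.59333e+01 -1.80000e-02  4.00000e-04  2.81760e+00 -8.60200e-01
   7.11910e+00 -1.88000e-02]]
```

```bash
python3 - <<'E'
from h import *
env.movel(at(-.076),.03); print(np.round(rd(),4))
s=-.0885; env.movel(at(s),.025); print(np.round(rd(),4))
for _ in range(9):
    s-=.0008; env.movel(at(s),.01); env.dwell(.08)
    f=[]
    for _ in range(3): f.append(rd()); env.dwell(.01)
    m=np.mean(f,0); print(np.round(m,4))
    if m[3]>8: break
E
```

```text
[ 1.79917e+01 -7.51000e-02  6.00000e-04  3.08580e+00  1.98800e-01
  4.99930e+00  1.54000e-02]
[ 1.86417e+01 -8.80000e-02  6.00000e-04  1.23710e+00 -1.48000e-02
  6.28150e+00  1.53000e-02]
[ 1.89833e+01 -8.85000e-02  6.00000e-04  1.86530e+00 -2.03900e-01
  5.59850e+00  1.57000e-02]
[ 1.93417e+01 -8.92000e-02  6.00000e-04  1.83650e+00 -5.40500e-01
  6.29750e+00  1.55000e-02]
[ 1.9700e+01 -9.0000e-02  6.0000e-04  2.5215e+00  1.0120e-01  6.0440e+00
  1.5400e-02]
[ 2.00583e+01 -9.07000e-02  6.00000e-04  2.33450e+00 -5.32800e-01
  6.14000e+00  1.55000e-02]
[ 2.04167e+01 -9.11000e-02  6.00000e-04  3.32940e+00 -1.18750e+00
  6.73320e+00  1.54000e-02]
[ 2.0775e+01 -9.1500e-02  6.0000e-04  4.2827e+00 -1.0327e+00  7.2460e+00
  1.5500e-02]
[ 2.11333e+01 -9.19000e-02  6.00000e-04  5.75020e+00 -7.66100e-01
  7.20820e+00  1.56000e-02]
[ 2.14917e+01 -9.22000e-02  6.00000e-04  6.45380e+00 -1.03870e+00
  7.96100e+00  1.56000e-02]
[ 2.1850e+01 -9.2600e-02  7.0000e-04  8.5142e+00 -1.2159e+00  9.1176e+00
  1.5300e-02]
```

Both buffers were felt, at about ±0.0905, so the scale is centred. Now I come back from the right, doing the same feel in reverse.

```bash
python3 - <<'E'
from h import *
env.movel(at(-.046),.03); print(np.round(rd(),4))
hit=env.movel(at(.03),.02,stop_force=6); r=rd(); print(hit,np.round(r,4))
log=[]
s=r[1] if hit else None
if hit:
    while s<.022:
        s+=.0025; env.movel(at(s),.02); log.append(rd()+[s])
    L=np.array(log); print(np.round(np.c_[L[:,[0,1,3,5,7]],L[:,7]-L[:,1]],4))
E
```

```text
[ 2.3675e+01 -4.5800e-02  4.0000e-04 -2.2439e+00  5.8220e-01  6.7229e+00
  1.5000e-02]
True [ 2.56333e+01 -1.06000e-02  4.00000e-04  1.96990e+00 -1.26020e+00
  4.39750e+00  1.55000e-02]
[[ 2.59833e+01 -9.10000e-03 -4.08890e+00  6.94980e+00 -8.10000e-03
   1.00000e-03]
 [ 2.62583e+01 -6.70000e-03 -3.82880e+00  7.28540e+00 -5.60000e-03
   1.10000e-03]
 [ 2.65333e+01 -4.20000e-03 -4.69450e+00  6.58880e+00 -3.10000e-03
   1.10000e-03]
 [ 2.68083e+01 -1.70000e-03 -4.33830e+00  6.02980e+00 -6.00000e-04
   1.10000e-03]
 [ 2.70833e+01  9.00000e-04 -3.71670e+00  6.84260e+00  1.90000e-03
   1.00000e-03]
 [ 2.73583e+01  3.50000e-03 -4.20500e+00  7.15410e+00  4.40000e-03
   8.00000e-04]
 [ 2.76333e+01  6.20000e-03 -2.64520e+00  7.36060e+00  6.90000e-03
   7.00000e-04]
 [ 2.79083e+01  8.90000e-03 -2.09520e+00  7.16690e+00  9.40000e-03
   5.00000e-04]
 [ 2.81833e+01  1.15000e-02 -2.44950e+00  8.14800e+00  1.19000e-02
   4.00000e-04]
 [ 2.84583e+01  1.41000e-02 -1.94320e+00  6.41510e+00  1.44000e-02
   3.00000e-04]
 [ 2.87333e+01  1.67000e-02 -1.41660e+00  6.90580e+00  1.69000e-02
   1.00000e-04]
 [ 2.90083e+01  1.94000e-02 -8.29000e-01  6.63190e+00  1.94000e-02
   0.00000e+00]
 [ 2.92833e+01  2.19000e-02 -1.72510e+00  7.07820e+00  2.19000e-02
  -0.00000e+00]
 [ 2.95583e+01  2.44000e-02 -9.52400e-01  7.56000e+00  2.44000e-02
  -0.00000e+00]]
```

Two independent cues agree on the middle. The threshold stops at +16.2 and -10.6 mm give +2.8 mm, and the drag peaks at +9.2 and -4 mm give +2.6 mm. I'll place the carriage at +2.7 mm.

```bash
python3 - <<'E'
from h import *
C=.0027; env.movel(at(C+.0005),.025); r=rd(); print(np.round(r,4)); cmd=C+.0005
for _ in range(3):
    e=rd()[1]-C
    if abs(e)<.0003: break
    cmd-=e; env.movel(at(cmd),.01); env.dwell(.1); print(np.round(rd(),4))
env.grip(.06); print(np.round(rd(),4)); env.movel(at(cmd,.26),.15); print(np.round(rd(),4))
# look: lug position, same method as before
for n in ("top",):
    im,d=camera(n); cv2.imwrite("pics/top1.png",im); P=cloud(n,d); z=P[...,2]
    m=(d>0)&(z>.098)&(z<.115); m[:185]=0; m[285:]=0; m[:,:140]=0; m[:,395:]=0
    l=P[m].mean(0); print("lug",m.sum(),l,(l-MID)@U)
E
```

```text
[ 3.05583e+01  6.00000e-03  2.00000e-04  7.05920e+00 -1.04900e+00
  8.99840e+00  1.53000e-02]
[ 3.11333e+01  2.60000e-03  2.00000e-04  6.54190e+00 -8.92600e-01
  7.67690e+00  1.53000e-02]
[ 3.1625e+01 -3.0000e-04 -2.0000e-04 -7.8620e-01 -4.4190e-01 -6.3770e-01
  5.9700e-02]
[ 3.25417e+01 -0.00000e+00 -5.00000e-04 -5.98000e-02 -9.22000e-01
 -1.96900e-01  5.99000e-02]
lug 0 [nan nan nan] nan<stdin>:12: RuntimeWarning: Mean of empty slice.
  ret = um.true_divide(
```

View pics/top1.png

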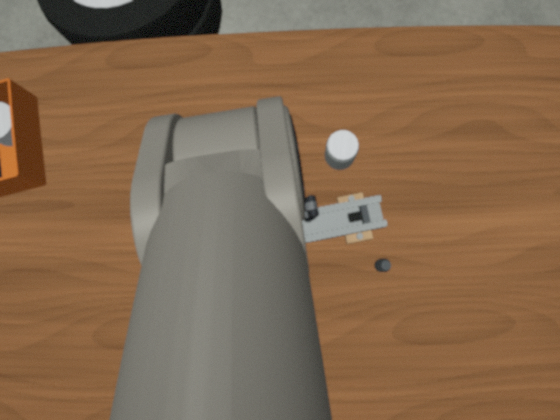

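The arm hides the rail from above (only the right rail end at about (345,215), the socket at (383,265) and the tin at (342,147) are visible, both undisturbed). I'll check with the wrist camera.

```bash
python3 - <<'E'
from h import *
im,d=camera("wrist"); cv2.imwrite("pics/w1.png",im); np.savez("w1.npz",im=im,d=d); P=cloud("wrist",d); z=P[...,2]
r=P-MID; s=r@U; n=r@N-LAT
for nm,lo,hi in(("lug",.1,.113),("carr",.057,.067)):
    m=(d>0)&(z>lo)&(z<hi)&(abs(s)<.09)&(abs(n)<.035)
    print(nm,m.sum(), np.percentile(s[m],[1,50,99]) if m.any() else 0, np.percentile(n[m],[1,99]) if m.any() else 0, z[m].mean() if m.any() else 0)
E
```

```text
lug 822 [-0.00604691  0.00159568  0.00929038] [-0.0137976   0.01555413] 0.10660431396999798
carr 5894 [-0.0426819   0.00026415  0.04523322] [-0.03066355  0.03179324] 0.06222864797414416
```

View pics/w1.png

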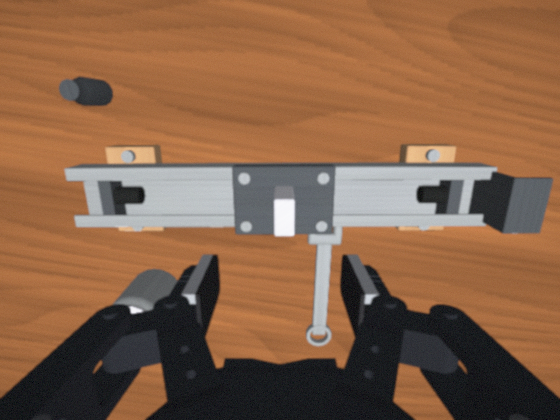

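The wrist view shows the lug at (285,213) on the carriage, nothing else disturbed. The lug measures about +1.5 mm, so the arm's spring-back on release may have nudged it about 1 mm. I'll regrip, read the exact position, correct it, unload the arm and then release.

```bash
python3 - <<'E'
from h import *
C=.0027; env.movel(at(C),.18); env.grip(0.0,40); env.dwell(.1); print("regrip",np.round(rd(),4))
cmd=C
for _ in range(4):
    e=rd()[1]-C
    if abs(e)<.0004: break
    cmd-=1.0*e+np.sign(e)*.001; env.movel(at(cmd),.01); env.dwell(.05); print(round(cmd,4),np.round(rd(),4))
for _ in range(6):   # unload: back the target off until no force along the rail
    r=rd(); f=r[3]
    if abs(f)<1.2: break
    cmd+=np.sign(f)*min(.0008,abs(f)*.0002); env.movel(at(cmd),.02); print("unl",round(cmd,4),np.round(r,4))
print(np.round(rd(),4))
E
```

```text
regrip [ 3.4000e+01  2.5000e-03  5.0000e-04 -5.2530e-01 -6.9660e-01  7.1272e+00
  1.5700e-02]
[ 3.4000e+01  2.5000e-03  5.0000e-04 -5.2530e-01 -6.9660e-01  7.1272e+00
  1.5700e-02]
```

```bash
python3 - <<'E'
from h import *
env.grip(.06); r=rd(); print(np.round(r,4)); env.movel(at(.0027,.26),.15); print(np.round(rd(),4))
im,d=camera("wrist"); P=cloud("wrist",d); z=P[...,2]; r=P-MID; s=r@U; n=r@N-LAT
m=(d>0)&(z>.1)&(z<.113)&(abs(s)<.09)&(abs(n)<.035); print(np.percentile(s[m],[1,50,99]))
print(job.job_done())
E
```

```text
[ 3.44917e+01  2.70000e-03 -1.00000e-04 -3.43700e-01  2.42000e-02
 -2.63000e-02  6.01000e-02]
[ 3.54083e+01  2.80000e-03 -6.00000e-04  2.51200e-01 -2.10000e-02
  5.89600e-01  6.00000e-02]
[-0.00692847  0.00066849  0.00892123]
the job is handed in; nothing more can be done
None
```

The job is handed in at about 35 s: the carriage touched the left buffer, then the right, at roughly 6 N each, and now stands released at about +2.5 mm, against a tight-spot middle I estimate at +2.7 mm from drag felt in both directions (the last wrist-camera look read about 1 to 2 mm lower, within its calibration error).

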